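# Fish the light cup out of the glass lantern with the hook rod

### The job

Take the hook rod from its stand and use the hook to fish the little light cup, by its wire bail, up out of the glass lantern, feeling your way: do not press hard on the cup or the glass, and do not yank. Set the cup down gently and upright on the cork coaster, unhook it, and hang the rod back in the fork of its stand; keep your fingers off the cup and leave everything else on the table where it is.

Things in the scene. Friction and masses are not known exactly. Their poses are not given: they have to be found in the camera images.
- lantern: Clear glass cylinder, fixed to the table, open at the top: 88 mm outside and 79 mm inside diameter, 135 mm tall, floor 8 mm thick. Origin: centre of its underside, z up. The light cup hangs deep inside it, in the ring of a wire hanger. The +x and -x sides of the inside are free for the hook.
- lantern_mouth (a point): Centre of the glass's mouth, on the axis, level with the rim (135 mm up), axes as lantern. The hanger (3 mm steel wire) hooks over the rim at the +y and -y sides, standing 3 mm above it, and runs down the inside of the wall there, its centre 38 mm from the axis.
- lantern_ring (a point): Centre of the hanger's level wire ring, at the height of the wire's top (48 mm), axes as lantern. Ring centre line radius 23 mm. The cup hangs in it by its flange. Two small spring leaves on the ring, at +y and -y, pinch the cup's side, so the cup comes up with a drag of some 4 to 7 N over about the first 18 mm and is then free.
- cup: Aluminium light cup with an LED puck light in it, 0.12 to 0.19 kg. Origin: centre of its underside, z up. Body 38 mm diameter, closed flat top 27 mm above the origin; level with the top a flange 52 mm in diameter, 2 mm thick. At the start the flange top is 50 mm above the table and the cup's y axis within 6 degrees of the lantern's. See bail_pivot.
- bail_pivot (a point): On the cup's axis, 28.5 mm above its origin, axes as the cup: middle of the pivot line (along y) of the wire bail (3 mm wire, 45 mm wide). Its straight top bar, 26 mm long, lies along y, 24 mm from the pivot line. The bail leans up to 26 degrees from upright to +x or -x, differing each time and not measured; slight friction holds it, a light push moves it.
- rod: Hook rod with telescopic shank, 0.085 kg. Origin: centre of its black handle, z up the rod (upright as it hangs). Handle 18 x 18 mm square, flats facing the rod's x and y, 64 mm long. In line below it: collar, tube with lock nut, and a 5 mm steel shank on the axis ending in a hook. The hook's foot points along the rod's +x.
- rod_collar (a point): Underside of the round collar (25 mm diameter, 4 mm thick), 36 mm below the handle centre, axes as the rod. The tube below it is 8 mm in diameter, to the lock nut.
- rod_nut (a point): Lower end of the lock nut (9 mm diameter), 86 mm below the handle centre, axes as the rod. From it comes the shank, locked at any length: the underside of the hook's foot is 125 to 163 mm below the handle centre, not measured: feel or look for it. Foot 5 mm thick, reaching 15 mm from the axis; gap to the upturned tip 7.5 mm wide; tip's top 14.5 mm above the foot's underside.
- stand: Hook stand, fixed: wooden base 110 x 80 mm, a steel post 44 mm behind (+x of) the rod, as high as the fork, and a level steel fork. Origin: on the table under the place where the rod's axis hangs, z up. See fork.
- fork (a point): Fork seat, 150 mm up, axes as the stand. Plate 4 mm thick, 44 mm wide; slot 14 mm wide, open to the stand's -x. The rod's tube stands in the slot, its collar on the plate between 3 mm high lips 14.5 mm before and behind this point. Lift the rod over the lips and draw it out along -x; return it the same way. At the start the rod's x is within 12 degrees of the stand's.
- coaster: Round cork coaster, fixed, 100 mm diameter, 6 mm thick. Origin: centre of its underside.
- mug: Bystander: steel mug, 80 mm diameter, 85 mm tall, standing; origin: centre of its underside.
- torch: Bystander: grey plastic torch lying along its x axis, about 175 mm long, 46 mm high; origin on the table near its middle.
- bank: Bystander: plastic coin bank, 88 mm diameter, 104 mm tall; origin: centre of its underside.
- brush: Bystander: wooden nail brush, 95 x 40 x 30 mm; origin: centre of its underside.
- book: Bystander: paperback, 114 x 182 x 23 mm; origin: centre of its underside.
- case: Bystander: spectacle case, 160 x 58 x 36 mm; origin: centre of its underside.
- clock: Bystander: alarm clock, 45 x 110 x 84 mm; origin: centre of its underside.
Not all that is in view belongs to the job. Of the things that look like the coaster, take the one that is farthest to the robot's right at the start.

How it is judged:
By the outcome, as a careful person would: the job done as asked, in the order asked, and still so for the second after the job is handed in, with the robot touching nothing.
It also fails if it takes over 72 s, if anything falls off the work surface, if the arm or the gripper's body presses on something with over 40 N, if the wrist force passes 120 N, or if a joint passes its speed limit or range.

### The arm

A 6-joint arm with a two-finger parallel gripper is mounted at the origin on the work surface. World frame = base frame: x ahead of the robot, y to its left, z up, the work surface at z = 0. Lengths are in mm, angles in rad, forces in N, time in s.
With the tool pointing down it reaches from about 300 to 775 mm from the base axis. Payload 14.6 kg.
Tool frame: the origin (TCP) lies at the very end of the fingers, on their centre line; the grasp point (between the pads) lies 19 mm behind it (pinch_z is the distance from the TCP to the grasp point, in mm); x points along the fingers, z is the direction in which the jaws open and shut, and the axes are right-handed (so a half turn about x gives the same grasp; the last joint's range is limited). The gripper opens to 94 mm and grips with 3 to 60 N. Pads are 16 mm wide; open, the fingers measure 119 mm over their backs; the gripper's body (75 mm by 177 mm) begins 78 mm behind the grasp point.
Start: joints at [-1.239, 0.3, 1.521, -0, 1.321, -0.067], TCP at [213.564, -506.833, 205.446] pointing down, gripper open.
Joint ranges: [-3.03, 3.03], [-0.79, 2.21], [0.23, 2.52], [-1.04, 4.18], [0, 3.07], [-2.55, 2.55]. Speed limits (rad/s): [2.22, 2.22, 2.57, 3.14, 3.14, 3.14].

### API

Orientations are given as [roll, pitch, yaw] about the fixed x, y, z axes, in that order (R = Rz(yaw) Ry(pitch) Rx(roll)).
In Python, from cell import read_state, camera, sign_off, pinch_z gives the robot as it stands. The module is installed in compiled form; this text tells all that it offers.
- The arm moves only by the tool arm_command, never from a script. Its argument "series" is a list of rows, each a list of 3 entries, a list of its own where there are three numbers: the finger opening in mm, from 0 to 94, then the shift along the tool's x, y, z in mm, then the turn about the tool's x in degrees. A call has 1 to 12 rows; each row is the pose to reach, as a shift and turn from the pose measured when the call began, along the tool's axes at that moment; what a row does not reach only later rows make up. A row lasts 1/8 s, in which the tool goes at most 62.5 mm and 10.7 degrees, less where a joint would pass 70% of its speed; a pose out of reach is approached as far as the arm can. A call with a gripper value outside its range is refused whole. The fingers move at their own pace and stop on an object; "newtons" is the grip in N (left out, the last holds). Time passes only in rows, so rows that repeat a pose let the fingers close. It gives the time, the measured TCP pose, the force and the opening at its end, in the units of the state.
- read_state(): the state, without advancing time (a new reading comes with each control period).
- camera(name): name is "scene" or "top"; returns a dict with "pixels" (420x560x3 uint8, red, green, blue), "range_z" (420x560 float32, mm along the optical axis (not along the pixel's ray), 0 where there is no reading), "fov_y" (degrees; the focal length in pixels is half the picture's height over the tangent of half this angle, whatever the lens; pixels are square), "cx", "cy" (the principal point, pixels), "k1" (the pictures are not rectified: a ray, as slopes to the right and down, at radius r is drawn at 1 + k1 r^2 times it, then the intrinsics apply), "R" (3x3) and "t" (3): a world point X has camera coordinates R X + t. Camera axes: x right, y down, z forward; pixel columns grow to the right and rows downward; lengths in mm; the calibration is good to about 2 mm. A picture is of the moment at which its call begins.
- sign_off(): hands the job in, once; it reports no verdict.
The state is a dict: "clock": time; "joints": joint angles; "qd": joint speeds; "effort": joint torques, N m; "eef_pos": TCP position; "eef_rot": TCP orientation; "wrist_force": force on the tool from outside, world axes, zero at the start; "moment": the same for the moment, N m; "finger_gap": finger opening in mm.
Only numpy, scipy, OpenCV 4.12 (cv2) and the standard library are available. Lean on these libraries where they do the work, as an engineer would, in place of code of your own. Each camera call takes 0.05 s, during which the arm holds its last target.

## Working session

There is one attempt and no reset: what is moved stays moved. The work goes in short steps, Python scripts to look and compute and a tool call to move; the robot and the scene stay as the last step left them, time stands still between calls to the robot, and variables do not carry over. Pictures are saved under pics/ and viewed, and the job is handed in when it is done.

Besides the shell and the picture viewer there is one more tool, called after "Call:" by a JSON object that holds its "name" and its "arguments". arm_command: Moves the arm, as the interface text tells. Its arguments: {"type":"object","properties":{"series":{"type":"array"},"newtons":{"type":"number"}},"required":["series"]}

```bash
mkdir -p pics; ls
cat > h.py <<'E'
import numpy as np, cv2, pickle
from cell import read_state, camera, pinch_z
def grab(n,tag):
    c=camera(n); pickle.dump(c,open(f'pics/{tag}.pkl','wb'))
    cv2.imwrite(f'pics/{tag}.png',cv2.cvtColor(c['pixels'],cv2.COLOR_RGB2BGR)); return c
def load(tag): return pickle.load(open(f'pics/{tag}.pkl','rb'))
def K(c):
    h=c['pixels'].shape[0]; f=h/2/np.tan(np.radians(c['fov_y'])/2)
    return np.array([[f,0,c['cx']],[0,f,c['cy']],[0,0,1.]]),np.array([c['k1'],0,0,0,0.])
def rays(c,uv):
    k,d=K(c); return cv2.undistortPoints(np.array(uv,float).reshape(-1,1,2),k,d).reshape(-1,2)
def proj(c,X):
    k,d=K(c); return cv2.projectPoints(np.array(X,float).reshape(-1,1,3),cv2.Rodrigues(np.array(c['R']))[0],np.array(c['t'],float),k,d)[0].reshape(-1,2)
def onplane(c,uv,z):
    s=rays(c,uv); R=np.array(c['R']);t=np.array(c['t'])
    o=-R.T@t; dd=np.c_[s,np.ones(len(s))]@R
    return o+dd*((z-o[2])/dd[:,2])[:,None]
def cloud(c):
    h,w=c['range_z'].shape; u,v=np.meshgrid(np.arange(w),np.arange(h))
    s=rays(c,np.c_[u.ravel(),v.ravel()]); z=c['range_z'].ravel()
    P=np.c_[s*z[:,None],z]; R=np.array(c['R']);t=np.array(c['t'])
    P=(P-t)@R; P[z==0]=np.nan; return P.reshape(h,w,3)
def crop(tag,u0,v0,u1,v1,s,out):
    im=cv2.imread(f'pics/{tag}.png')[v0:v1,u0:u1]; cv2.imwrite(f'pics/{out}.png',cv2.resize(im,None,fx=s,fy=s,interpolation=cv2.INTER_CUBIC))
E
python3 - <<'E'
from h import *
for n in('scene','top'):
    c=grab(n,n+'0'); print(n,c['fov_y'],c['cx'],c['cy'],c['k1'],np.round(-np.array(c['R']).T@c['t']),np.round(c['R'],2))
print(read_state(),pinch_z)
E
```

```text
pics
scene 57.249715400299024 283.89149342904926 207.37314679833173 -0.013401301945030588 [1170. -296.  996.] [[ 0.38  0.92  0.02]
 [ 0.71 -0.28 -0.65]
 [-0.6   0.26 -0.76]]
top 43.50287228615236 284.01465480610125 210.44573153372914 -0.0957717805403223 [ 383.  -20. 1468.] [[ 0.02 -1.   -0.02]
 [-1.   -0.02 -0.08]
 [ 0.08  0.02 -1.  ]]
{'clock': 0.1, 'joints': array([-1.23859040e+00,  3.00427630e-01,  1.52148735e+00,  1.69592107e-05,
        1.32071160e+00, -6.65746943e-02]), 'qd': array([-1.66587477e-03, -2.90398425e-03, -8.08176429e-04,  7.36203144e-05,
        9.93982938e-04, -2.81472309e-03]), 'effort': array([ 7.48025705e-04, -5.32635319e+01, -3.53282332e+01,  7.09504983e-02,
        2.34932452e-02, -8.35287005e-05]), 'eef_pos': array([ 213.50260742, -506.62433051,  204.94982673]), 'eef_rot': array([3.05913115, 1.56976226, 1.88711123]), 'wrist_force': array([ 0.03608095, -0.08642331,  0.52269646]), 'moment': array([ 0.00596932, -0.02740339,  0.05818633]), 'finger_gap': 94.1444604115149} 18.8
```

View pics/scene0.png

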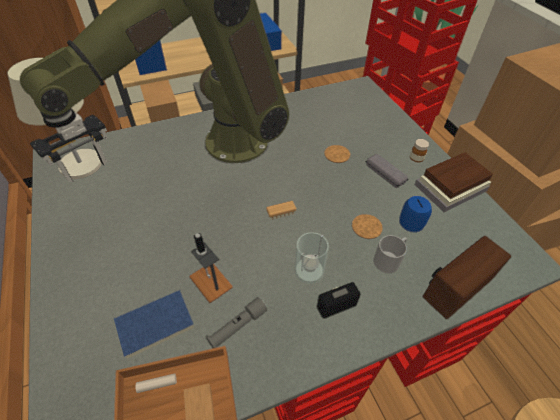

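View pics/top0.png

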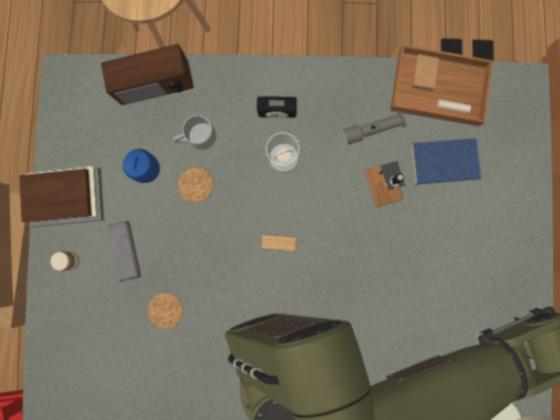

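Run:
```python
from h import *
c=load('top0');s=load('scene0')
print('coast top', onplane(c,[(195,185),(165,311)],6)); print('scene',onplane(s,[(367,226),(337,153)],6))
crop('scene0',130,200,330,350,4,'a1'); crop('top0',235,100,435,220,4,'a2'); crop('scene0',300,130,440,245,5,'a3')
crop('scene0',20,110,130,200,6,'a4')
```

```text
coast top [[562.52146072 266.50462814   6.        ]
 [208.25841377 338.22381109   6.        ]]
scene [[564.82119524 267.75088212   6.        ]
 [209.06623041 342.19992925   6.        ]]
```

View pics/a1.png

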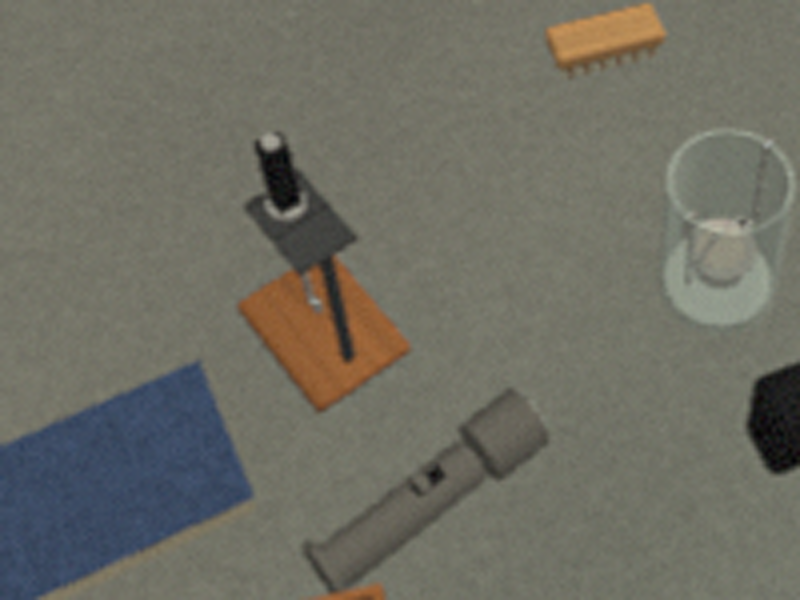

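View pics/a2.png

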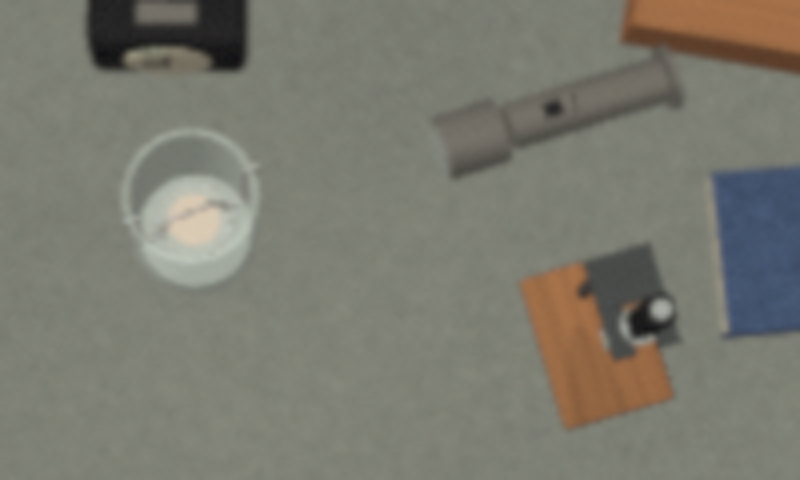

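View pics/a3.png

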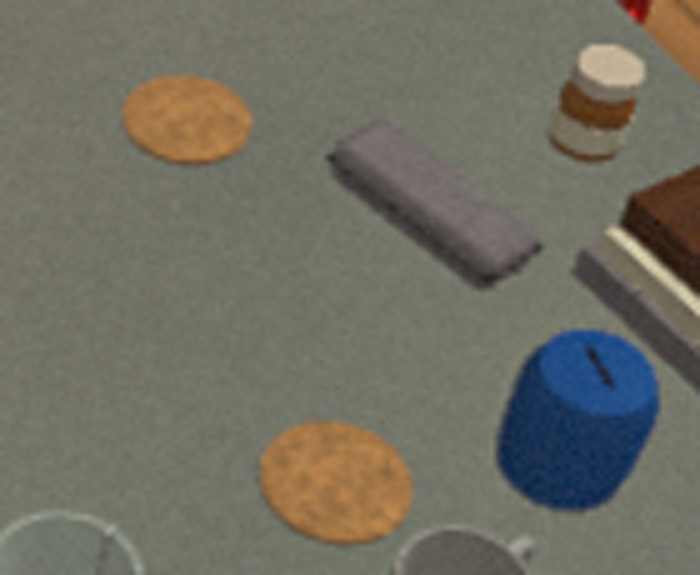

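View pics/a4.png

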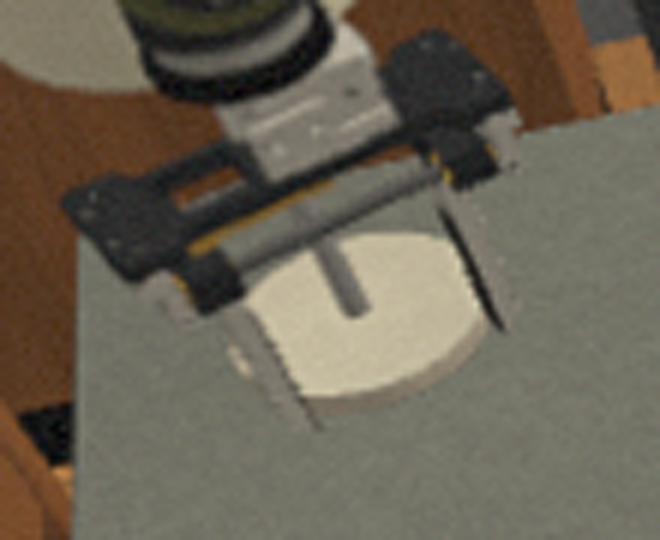

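Run:
```python
from h import *
for n in('top0','scene0'):
    c=load(n); P=cloud(c)
    z=P[...,2]
    # lantern & stand depth
    cen={'top0':(283,152),'scene0':(311,255)}[n]
    r=P[cen[1]-30:cen[1]+30,cen[0]-25:cen[0]+25].reshape(-1,3)
    print(n,'lantern z hist',np.histogram(r[:,2],bins=[-20,5,15,30,45,55,70,90,120,134,142,160])[0])
    m=(z>140)&(z<156); x=P[m]; ok=(x[:,0]>300)&(x[:,0]<800)&(x[:,1]<0)&(x[:,1]>-400);x=x[ok]
    print('plate',len(x),x.mean(0) if len(x) else 0, x.min(0),x.max(0))
    m=(z>195)&(z<235); x=P[m]; ok=(x[:,0]>450)&(x[:,0]<700)&(x[:,1]<-50)&(x[:,1]>-300);x=x[ok]
    print('handle top',len(x),np.median(x,0) if len(x) else 0,x.max(0) if len(x) else 0)
```

```text
top0 lantern z hist [1799  235   58   66  274   80  106  138  123  105    0]
plate 349 [ 586.27824001 -256.61048092  149.92865363] [ 545.34844248 -290.8816814   141.45401312] [662.31889297 -17.88949348 155.96454362]
handle top 72 [ 565.69320607 -263.15120831  217.51566534] [ 576.68723412 -255.97583452  225.16544476]
scene0 lantern z hist [1533  103   83  115  103  157  226  355  194  127    0]
plate 330 [ 587.20542209 -260.12191968  151.04499184] [ 545.33789052 -292.34248652  140.0925213 ] [664.64895302 -21.34374297 155.89658806]
handle top 86 [ 572.17064537 -266.37101463  215.68259847] [ 577.90023079 -256.30300653  224.92329886]
```

Run:
```python
from h import *
crop('top0',360,150,430,215,9,'b1'); crop('scene0',180,220,250,300,7,'b2'); crop('top0',250,120,320,180,11,'b3'); crop('scene0',285,225,340,285,9,'b4')
```

```text
(no output)
```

View pics/b1.png

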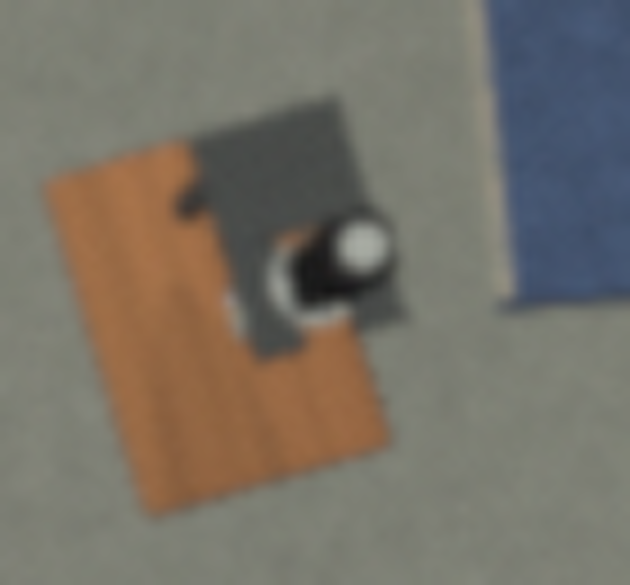

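View pics/b2.png

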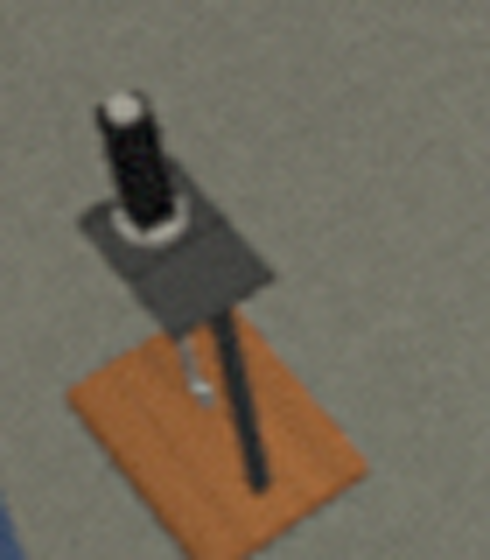

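View pics/b3.png

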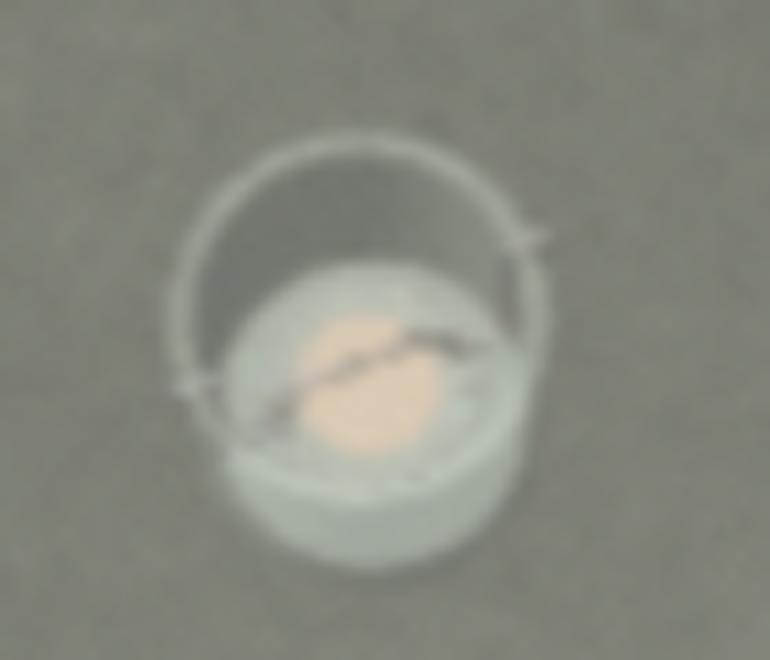

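View pics/b4.png

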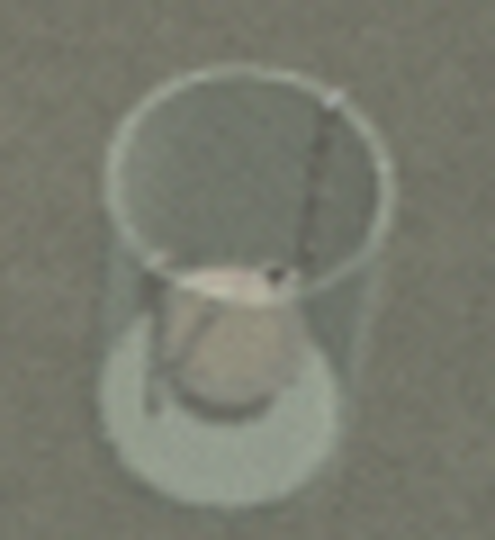

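```bash
cat > fit.py <<'E'
from h import *
from scipy.optimize import least_squares
T=load('top0');S=load('scene0')
def px(pts,s,o): return (np.array(pts,float)+.5)/s-.5+np.array(o)
def Rz(a): return np.array([[np.cos(a),-np.sin(a)],[np.sin(a),np.cos(a)]])
def rep(name,c,uv,z): 
    print(name,np.round(onplane(c,uv,z),1).tolist())
if __name__=='__main__':
    pt=px([(190,140),(340,97),(408,318),(262,358)],9,(360,150))
    ps=px([(80,218),(275,275),(178,337)],7,(180,220))
    rep('plate top',T,pt,150);rep('plate scene',S,ps,150)
    rep('base top',T,px([(48,185),(155,515),(388,445)],9,(360,150)),12);rep('base scene',S,px([(68,395),(368,467)],7,(180,220)),12)
    rep('handle top T',T,px([(362,245)],9,(360,150)),218);rep('handle top S',S,px([(124,106)],7,(180,220)),218)
    # collar ring
    rep('hangT',T,px([(527,238),(190,385)],11,(250,120)),137)
    rep('hangS',S,px([(333,98),(160,259)],9,(285,225)),137)
    # rim ellipse extreme points
    rep('rimT',T,px([(360,133),(548,310),(170,310),(195,215),(535,215)],11,(250,120)),135)
    rep('rimS',S,px([(245,65),(395,190),(107,170)],9,(285,225)),135)
E
python3 fit.py
```

```text
plate top [[606.0, -230.8, 150.0], [619.3, -273.1, 150.0], [557.1, -292.6, 150.0], [544.8, -251.6, 150.0]]
plate scene [[554.5, -289.7, 150.0], [605.8, -228.8, 150.0], [618.6, -268.9, 150.0]]
base top [[614.2, -208.9, 12.0], [512.2, -243.2, 12.0], [535.6, -315.2, 12.0]]
base scene [[539.1, -314.0, 12.0], [617.2, -208.3, 12.0]]
handle top T [[567.4, -266.1, 218.0]]
handle top S [[562.5, -264.4, 218.0]]
hangT [[665.4, -19.0, 137.0], [629.0, 58.7, 137.0]]
hangS [[627.5, 57.9, 137.0], [662.1, -16.1, 137.0]]
rimT [[690.0, 20.7, 135.0], [648.9, -24.3, 135.0], [647.0, 64.0, 135.0], [669.7, 58.8, 135.0], [671.3, -20.7, 135.0]]
rimS [[604.6, 38.8, 135.0], [664.3, 61.1, 135.0], [625.4, -17.2, 135.0]]
```

Run:
```python
from h import *
L=np.array([646,20.4]);yaw=np.radians(25)
ex=np.array([np.cos(yaw),np.sin(yaw)]);ey=np.array([-ex[1],ex[0]])
def bail(lean,dy=0):
    a=np.radians(lean);o=[]
    for y,r in((-22.5,0),(-13,24),(13,24),(22.5,0)):
        p=L+ex*r*np.sin(a)+ey*y; o.append([*p,51.5+r*np.cos(a)])
    return o
for n,(u0,v0,u1,v1,s) in {'top0':(250,120,320,180,10),'scene0':(285,225,340,285,10)}.items():
    c=load(n); im=cv2.imread(f'pics/{n}.png')[v0:v1,u0:u1]; im=cv2.resize(im,None,fx=s,fy=s,interpolation=cv2.INTER_CUBIC)
    im=cv2.convertScaleAbs(im,alpha=1.6,beta=-90)
    plain=im.copy()
    for l,col in((-20,(0,0,255)),(0,(0,255,0)),(20,(255,0,0))):
        p=((proj(c,bail(l))-[u0,v0]+.5)*s-.5).astype(int); cv2.polylines(im,[p],False,col,1)
    cv2.imwrite(f'pics/c_{n}.png',np.hstack([plain,im])[:, :] if False else cv2.resize(np.hstack([plain,im]),None,fx=.55,fy=.55) if n=='top0' else cv2.resize(np.hstack([plain,im]),None,fx=.7,fy=.7))
s=read_state(); from scipy.spatial.transform import Rotation as Ro
print(Ro.from_euler('xyz',s['eef_rot']).as_matrix().round(3))
```

```text
[[-0.     0.922  0.388]
 [ 0.001  0.388 -0.922]
 [-1.     0.    -0.001]]
```

View pics/c_top0.png

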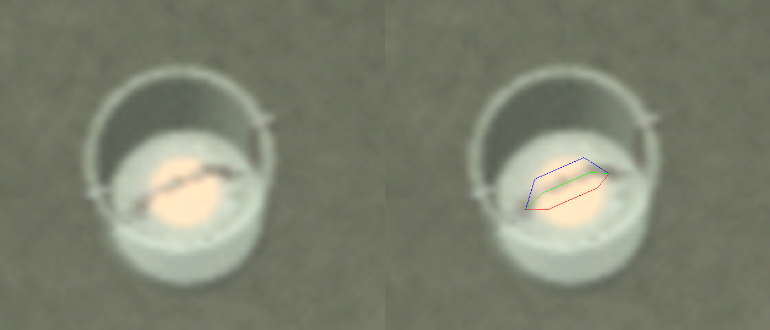

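View pics/c_scene0.png

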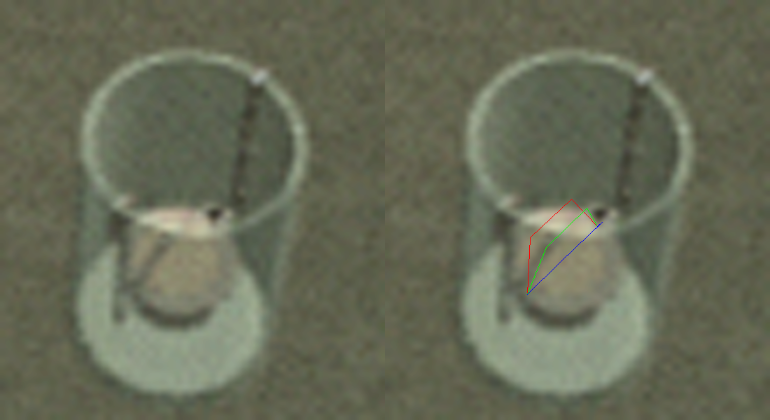

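Run:
```python
from h import *
L=np.array([646,20.4]);yaw=np.radians(25)
ex=np.array([np.cos(yaw),np.sin(yaw)]);ey=np.array([-ex[1],ex[0]])
def bail(lean,L):
    a=np.radians(lean);o=[]
    for y,r in((-22.5,0),(-13,24),(13,24),(22.5,0)):
        p=L+ex*r*np.sin(a)+ey*y; o.append([*p,51.5+r*np.cos(a)])
    return o
def ring(r,z,L):
    t=np.linspace(0,6.3,60); return np.c_[L[0]+r*np.cos(t),L[1]+r*np.sin(t),0*t+z]
for n,(u0,v0,u1,v1),s in (('top0',(264,132,304,170),20),('scene0',(290,230,335,275),17)):
    c=load(n); LL=L if n=='top0' else L+[-1,.5]
    im=cv2.imread(f'pics/{n}.png')[v0:v1,u0:u1]; im=cv2.resize(im,None,fx=s,fy=s,interpolation=cv2.INTER_CUBIC)
    im=cv2.convertScaleAbs(im,alpha=1.7,beta=-90); pl=im.copy()
    def d(P,col): cv2.polylines(im,[((proj(c,P)-[u0,v0]+.5)*s-.5).astype(int)],False,col,1)
    d(ring(44,135,LL),(255,255,0)); d(ring(26,50,LL),(0,255,255)); d(ring(39.5,8,LL),(255,255,0))
    for l,col in((-10,(0,0,255)),(0,(0,255,0)),(10,(255,0,0))): d(bail(l,LL),col)
    cv2.imwrite(f'pics/d_{n}.png',cv2.resize(np.hstack([pl,im]),None,fx=.5,fy=.5,interpolation=cv2.INTER_AREA))
```

```text
(no output)
```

View pics/d_top0.png

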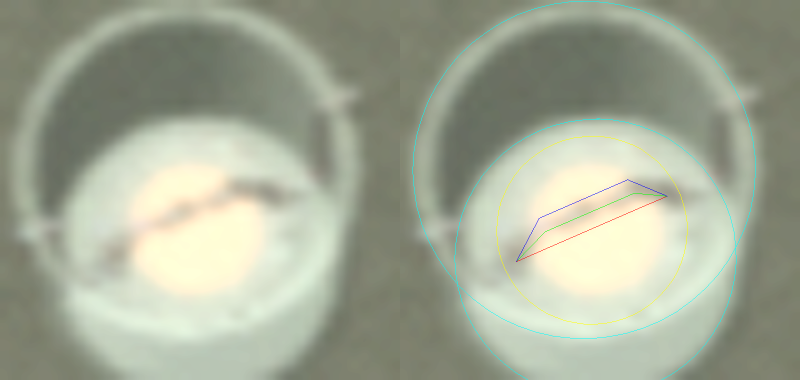

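View pics/d_scene0.png

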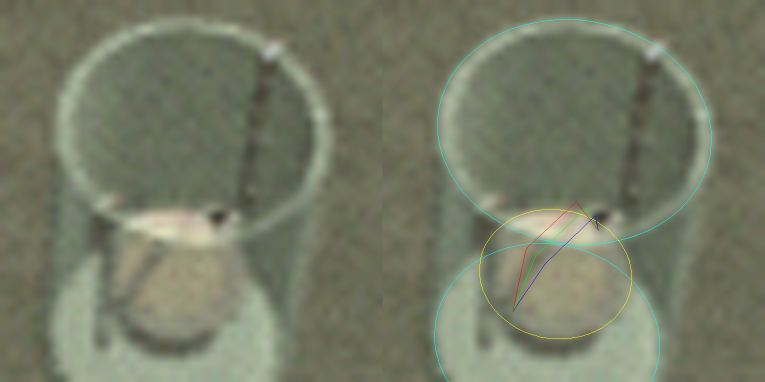

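Call:
{"name": "arm_command", "arguments": {"series": [[94,[-40,30,-6],-5],[94,[-40,80,-16],-15],[94,[-40,135,-28],-25],[94,[-40,190,-39],-35],[94,[-40,245,-50],-45],[94,[-40,300,-61],-55],[94,[-40,350,-71],-65],[94,[-40,390,-80],-75],[94,[-40,412,-84],-83],[94,[-40,418.6,-85.5],-86],[94,[-40,418.6,-85.5],-86]]}}

```text
clock: 1.48
eef_pos: [566.2, -264.9, 244.5]
eef_rot: [1.943, 1.569, 2.273]
wrist_force: [-0.2, -0.4, 0.4]
finger_gap: 94.4
```

Run:
```python
from h import *
grab('scene','scene1');grab('top','top1')
s=read_state();print(s['clock'],s['eef_pos'],s['eef_rot'],s['joints'],s['wrist_force'])
crop('scene1',150,150,270,310,5,'e1')
crop('top1',330,110,450,210,6,'e2')
```

```text
1.575 [ 565.76797113 -265.5136785   244.84680984] [1.80919975 1.56940607 2.13659992] [-4.97674676e-01  4.47563527e-01  1.22950485e+00  6.79178459e-04
  1.46573945e+00 -8.25146481e-01] [-0.43140986  0.06590406  0.03745575]
```

View pics/e1.png

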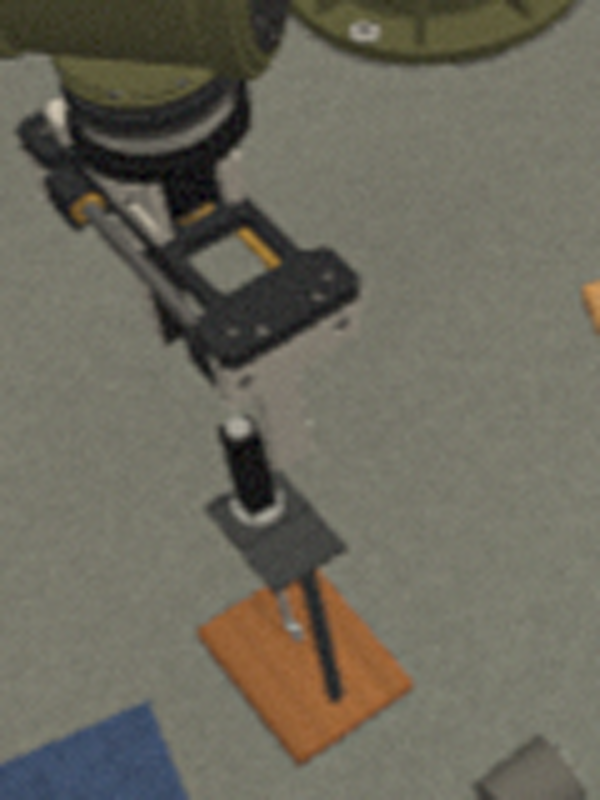

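View pics/e2.png

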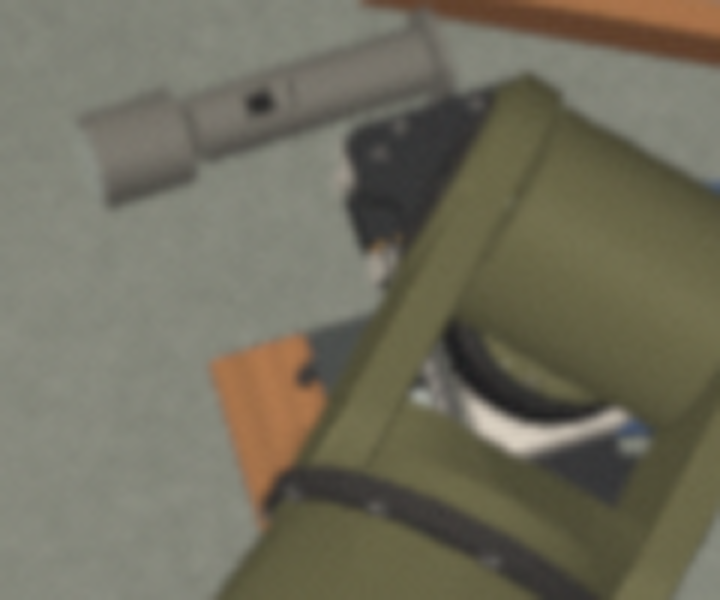

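Call:
{"name": "arm_command", "arguments": {"newtons": 15, "series": [[94,[15,0,0],0],[94,[35,0,0],0],[94,[55,0,0],0],[94,[70,0,0],0],[94,[77,0,0],0],[94,[78,0,0],0],[50,[78,0,0],0],[30,[78,0,0],0],[24,[78,0,0],0],[24,[78,0,0],0]]}}

```text
clock: 2.82
eef_pos: [565.7, -265.4, 167.0]
eef_rot: [1.75, 1.57, 2.077]
wrist_force: [-0.0, 0.2, -0.1]
finger_gap: 57.1
```

Run:
```python
from h import *
grab('scene','scene2')
s=read_state();print(s['clock'],s['eef_pos'],s['eef_rot'],s['wrist_force'],s['moment'],s['finger_gap'])
crop('scene2',150,170,270,310,5,'e3')
```

```text
2.875 [ 565.74493332 -265.42820346  166.94721539] [1.75390722 1.56958085 2.08135422] [ 0.18873054  0.04655001 -0.59262009] [-0.03057378 -0.05124261 -0.02289323] 53.28282727918733
```

View pics/e3.png

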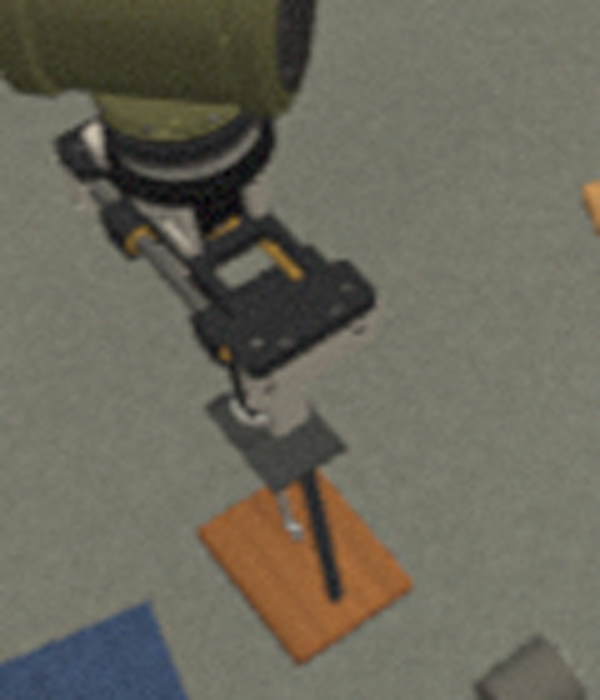

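Call:
{"name": "arm_command", "arguments": {"newtons": 12, "series": [[10,[0,0,0],0],[10,[0,0,0],0],[10,[0,0,0],0],[10,[0,0,0],0],[10,[0,0,0],0],[10,[0,0,0],0]]}}

```text
clock: 3.62
eef_pos: [565.7, -265.4, 166.9]
eef_rot: [1.744, 1.57, 2.071]
wrist_force: [0.5, -0.3, -0.5]
finger_gap: 17.9
```

Run:
```python
from h import *
s=read_state();print(s['clock'],s['eef_pos'],s['eef_rot'],s['wrist_force'],s['moment'],s['finger_gap'])
```

```text
3.625 [ 565.74491935 -265.44048296  166.9449615 ] [1.74406205 1.56955583 2.07145401] [ 0.50713508 -0.31524021 -0.51682052] [-0.01150127 -0.16942485  0.02632535] 17.870982206317812
```

Call:
{"name": "arm_command", "arguments": {"newtons": 35, "series": [[10,[0,0,0],0],[10,[-2,0,0],0],[10,[-5,0,0],0],[10,[-8,0,0],0],[10,[-8,0,0],0],[10,[-8,0,-8],0],[10,[-8,0,-22],0],[10,[-8,0,-38],0],[10,[-8,0,-54],0],[10,[-8,0,-66],0],[10,[-8,0,-70],0],[10,[-8,0,-70],0]]}}

```text
clock: 5.12
eef_pos: [499.4, -288.0, 175.1]
eef_rot: [1.606, 1.57, 1.933]
wrist_force: [-0.8, 0.3, -0.1]
finger_gap: 17.7
```

Run:
```python
from h import *
grab('scene','scene3')
s=read_state();print(s['clock'],s['eef_pos'],s['eef_rot'],s['wrist_force'],s['moment'],s['finger_gap'])
crop('scene3',150,150,260,270,6,'e4')
```

```text
5.175 [ 499.62695789 -287.91363503  174.98748533] [1.64633065 1.5696306  1.97380875] [-0.6073397  -0.62763431 -0.75732952] [-0.06143159 -0.1346059  -0.04765168] 17.918714460883834
```

View pics/e4.png

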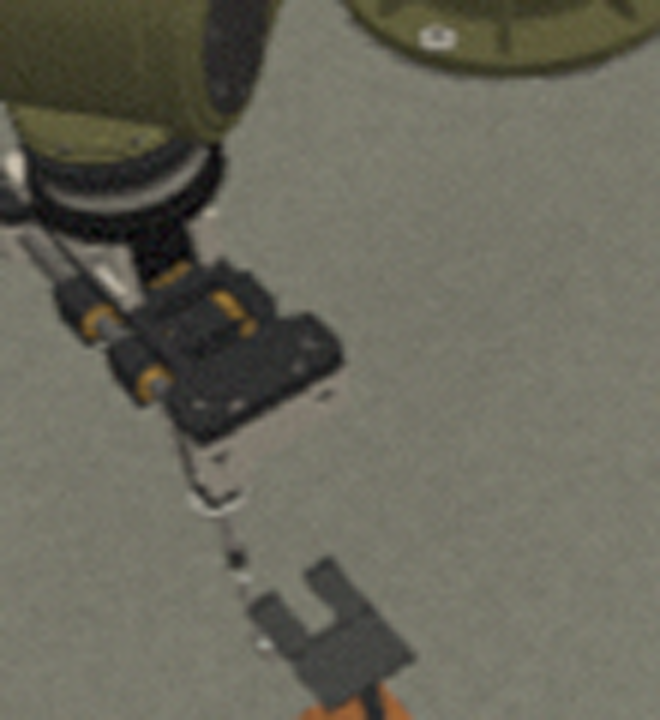

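Run:
```python
from h import *
from scipy.spatial.transform import Rotation as Ro
m=Ro.from_euler('xyz',read_state()['eef_rot']).as_matrix(); print(m.round(4), np.degrees(np.arctan2(m[1,2],m[0,2])))
```

```text
[[-5.000e-04 -3.217e-01  9.469e-01]
 [ 1.100e-03  9.469e-01  3.217e-01]
 [-1.000e+00  1.200e-03 -1.000e-04]] 18.763115926624103
```

Call:
{"name": "arm_command", "arguments": {"series": [[10,[-10,15,0],0],[10,[-28,45,10],0],[10,[-46,80,28],0],[10,[-64,115,54],-1],[10,[-82,150,85],-2],[10,[-100,185,118],-4],[10,[-113,213,146],-5],[10,[-121,230,162],-6],[10,[-125,237,168.5],-6.2],[10,[-125,237,168.5],-6.2],[10,[-125,237,168.5],-6.2]]}}

```text
clock: 6.55
eef_pos: [582.6, -10.1, 300.0]
eef_rot: [1.896, 1.569, 2.331]
wrist_force: [-0.5, 0.6, -0.2]
finger_gap: 18.0
```

Run:
```python
from h import *
from scipy.spatial.transform import Rotation as Ro
grab('scene','scene4')
s=read_state();m=Ro.from_euler('xyz',s['eef_rot']).as_matrix()
print(s['clock'],s['eef_pos'],np.degrees(np.arctan2(m[1,2],m[0,2])),s['wrist_force'],s['moment'],s['finger_gap'])
crop('scene4',240,150,350,280,6,'e5')
```

```text
6.6 [582.64366398 -10.17657822 300.09790328] 24.899729304215978 [ 0.04389756  0.1363662  -0.69603384] [-0.08546139 -0.11241834 -0.06861418] 17.955765596233437
```

View pics/e5.png

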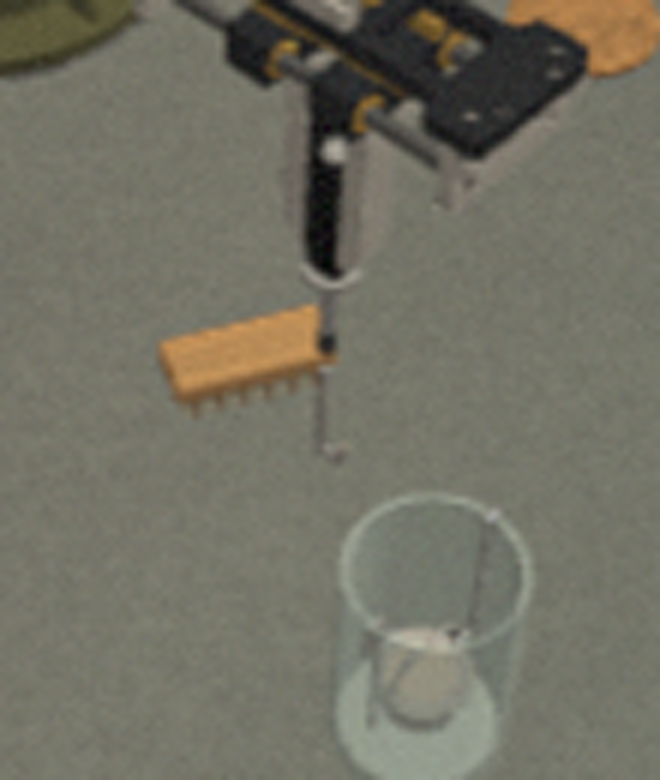

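```bash
cat > ov.py <<'E'
from h import *
import sys
def rodpts(s,L,off=(0,0)):
    from scipy.spatial.transform import Rotation as Ro
    m=Ro.from_euler('xyz',s['eef_rot']).as_matrix(); p=np.array(s['eef_pos']); h=p+m[:,0]*-19.05+m[:,2]*off[0]+m[:,1]*off[1]
    return h,m
def draw(tag,s,box,sc,Ls,out,off=(0,0),cross=True):
    c=load(tag); u0,v0,u1,v1=box
    im=cv2.imread(f'pics/{tag}.png')[v0:v1,u0:u1]; im=cv2.resize(im,None,fx=sc,fy=sc,interpolation=cv2.INTER_CUBIC); pl=im.copy()
    h,m=rodpts(s,0,off); d=m[:,0];ex=m[:,2]
    def q(P): return ((proj(c,np.array(P))-[u0,v0]+.5)*sc-.5).astype(int)
    for L,col in Ls:
        P=[h+36*d,h+(L-2.5)*d,h+(L-2.5)*d+12.5*ex,h+(L-14.5)*d+12.5*ex]
        cv2.polylines(im,[q(P)],False,col,1)
    for k in (36,86): cv2.circle(im,tuple(int(a) for a in q([h+k*d])[0]),4,(0,255,255),1)
    o=np.hstack([pl,im]); f=min(1,800/o.shape[1],600/o.shape[0]); cv2.imwrite(f'pics/{out}.png',cv2.resize(o,None,fx=f,fy=f,interpolation=cv2.INTER_AREA))
E
python3 - <<'E'
from ov import *
s=read_state(); pickle.dump(s,open('pics/s4.pkl','wb'))
draw('scene4',s,(275,185,325,235),8,[(125,(0,0,255)),(140,(0,255,0)),(155,(255,0,0))],'f1')
E
```

```text
(no output)
```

View pics/f1.png

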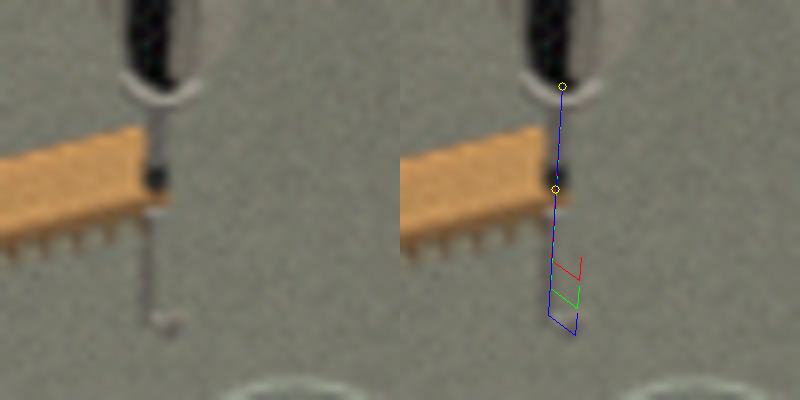

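Call:
{"name": "arm_command", "arguments": {"series": [[10,[8,0,0],0],[10,[30,0,0],0],[10,[60,0,0],0],[10,[90,0,0],0],[10,[118,0,0],0],[10,[140,0,0],0],[10,[152,0,0],0],[10,[157,0,0],0],[10,[157,0,0],0],[10,[157,0,0],0]]}}

```text
clock: 7.85
eef_pos: [582.8, -10.1, 143.8]
eef_rot: [0.786, 1.57, 1.22]
wrist_force: [-0.4, 0.1, -0.2]
finger_gap: 17.7
```

Call:
{"name": "arm_command", "arguments": {"series": [[10,[1,0,0],0],[10,[2,0,0],0],[10,[3,0,0],0],[10,[3,0,0],0]]}}

```text
clock: 8.35
eef_pos: [582.8, -10.1, 140.7]
eef_rot: [0.944, 1.57, 1.378]
wrist_force: [-0.0, -0.0, -0.5]
finger_gap: 17.8
```

Call:
{"name": "arm_command", "arguments": {"series": [[10,[1,0,0],0],[10,[1.5,0,0],0],[10,[1.5,0,0],0]]}}

```text
clock: 8.72
eef_pos: [582.8, -10.1, 139.1]
eef_rot: [1.108, 1.57, 1.543]
wrist_force: [-0.0, -0.7, -1.0]
finger_gap: 17.8
```

Call:
{"name": "arm_command", "arguments": {"series": [[10,[1,0,0],0],[10,[1.5,0,0],0],[10,[1.5,0,0],0]]}}

```text
clock: 9.1
eef_pos: [582.8, -10.0, 137.6]
eef_rot: [1.113, 1.57, 1.548]
wrist_force: [-0.3, -0.1, -0.1]
finger_gap: 17.8
```

Call:
{"name": "arm_command", "arguments": {"series": [[10,[0.5,0,0],0],[10,[1,0,0],0],[10,[1,0,0],0]]}}

```text
clock: 9.48
eef_pos: [582.7, -10.0, 136.6]
eef_rot: [1.268, 1.57, 1.703]
wrist_force: [0.1, -0.6, -0.4]
finger_gap: 17.8
```

Call:
{"name": "arm_command", "arguments": {"series": [[10,[0.5,0,0],0],[10,[1,0,0],0],[10,[1,0,0],0]]}}

```text
clock: 9.85
eef_pos: [582.8, -10.1, 135.9]
eef_rot: [0.833, 1.57, 1.268]
wrist_force: [-0.8, 0.3, 4.1]
finger_gap: 18.2
```

Call:
{"name": "arm_command", "arguments": {"series": [[10,[-8,0,0],0],[10,[-30,0,0],0],[10,[-60,0,0],0],[10,[-92,0,0],0],[10,[-120,0,0],0],[10,[-142,0,0],0],[10,[-153,0,6],0],[10,[-155,0,20],0],[10,[-155,0.5,35],0],[10,[-155,1,45],0],[10,[-155,1.2,47.8],0],[10,[-155,1.2,47.8],0]]}}

```text
clock: 11.35
eef_pos: [625.5, 11.0, 290.7]
eef_rot: [1.338, 1.57, 1.773]
wrist_force: [0.0, -1.0, -1.1]
finger_gap: 17.6
```

Call:
{"name": "arm_command", "arguments": {"series": [[10,[6,0,0],0],[10,[20,0,0],0],[10,[36,0,0],0],[10,[50,0,0],0],[10,[58,0,0],0],[10,[60,0,0],0],[10,[60,0,0],0]]}}

```text
clock: 12.22
eef_pos: [625.7, 11.1, 231.0]
eef_rot: [0.736, 1.57, 1.171]
wrist_force: [0.7, -0.5, -0.8]
finger_gap: 17.7
```

Run:
```python
from ov import *
grab('scene','scene5');grab('top','top5')
s=read_state(); print(s['clock'],s['eef_pos'],s['wrist_force'])
draw('scene5',s,(280,185,340,285),8,[(155,(255,0,0))],'f2')
crop('top5',230,90,340,190,5,'f3')
```

```text
12.325 [625.69284335  11.04390281 231.21491104] [-0.65827969 -0.03461982 -0.15841567]
```

View pics/f2.png

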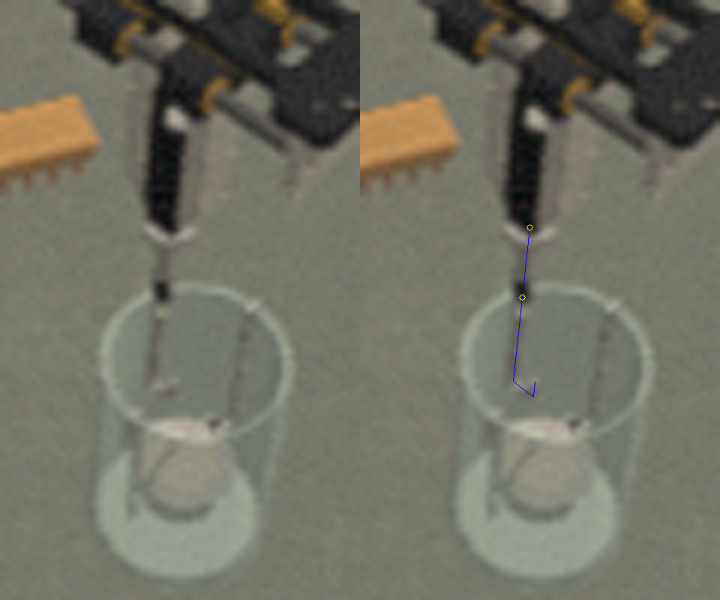

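View pics/f3.png

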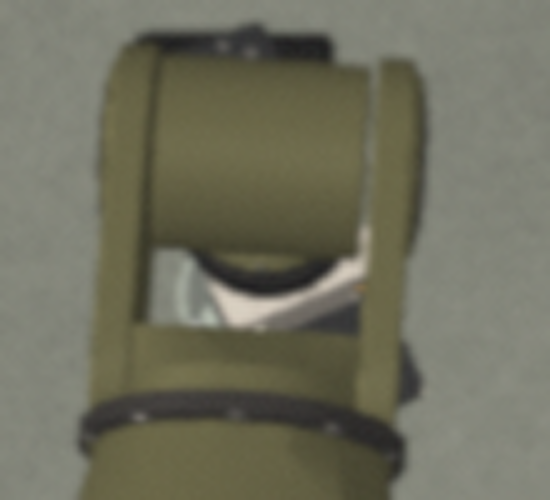

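Call:
{"name": "arm_command", "arguments": {"series": [[10,[4,0,0],0],[10,[11,0,0],0],[10,[19,0,0],0],[10,[26,0,0],0],[10,[30,0,0],0],[10,[30,0,0],0]]}}

```text
clock: 13.08
eef_pos: [625.7, 11.1, 200.9]
eef_rot: [0.846, 1.57, 1.281]
wrist_force: [-1.0, 0.5, -1.7]
finger_gap: 17.8
```

Call:
{"name": "arm_command", "arguments": {"series": [[10,[2,0,0],0],[10,[5,0,0],0],[10,[8,0,0],0],[10,[10,0,0],0],[10,[10.5,0,0],0],[10,[10.5,0,0],0]]}}

```text
clock: 13.82
eef_pos: [625.7, 11.1, 190.5]
eef_rot: [0.855, 1.57, 1.29]
wrist_force: [-0.7, 0.2, -0.7]
finger_gap: 18.1
```

Run:
```python
from ov import *
grab('scene','scene6')
s=read_state(); print(s['clock'],s['eef_pos'],s['wrist_force'],s['moment'])
draw('scene6',s,(290,225,340,285),8,[(155,(255,0,0))],'f4')
```

```text
13.875 [625.68335466  11.07611408 190.517191  ] [-0.31322859 -1.28029866 -1.41161734] [-0.01036621 -0.13069268  0.01638615]
```

View pics/f4.png

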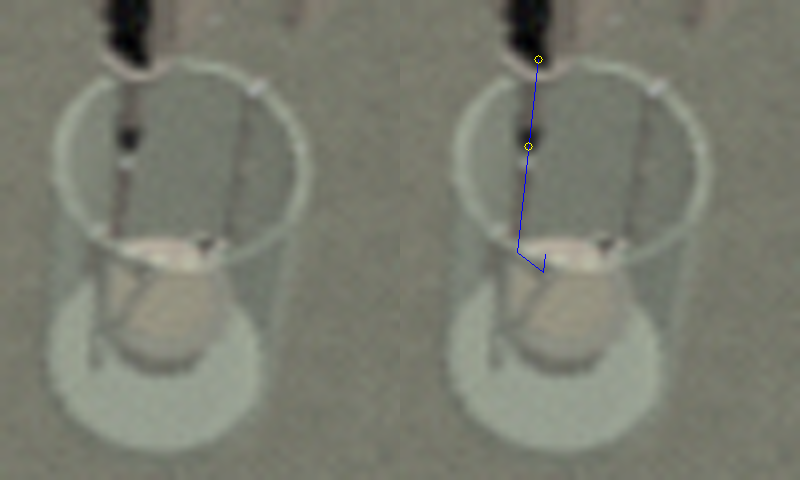

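Call:
{"name": "arm_command", "arguments": {"series": [[10,[0,0,2],0],[10,[0,0,5],0],[10,[0,0,8],0],[10,[0,0,11],0],[10,[0,0,14],0],[10,[0,0,17],0],[10,[0,0,19.5],0],[10,[0,0,21],0],[10,[0,0,21],0]]}}

```text
clock: 15.0
eef_pos: [644.8, 20.0, 190.5]
eef_rot: [0.805, 1.57, 1.24]
wrist_force: [0.2, -0.1, -1.1]
finger_gap: 18.0
```

Run:
```python
from ov import *
grab('scene','scene7')
s=read_state(); print(s['clock'],s['eef_pos'],s['wrist_force'],s['moment'])
draw('scene7',s,(290,225,340,285),8,[(155,(255,0,0))],'f5')
```

```text
15.05 [644.74495026  19.91396165 190.53157457] [-0.4561726   0.2177987  -0.41209533] [ 0.00383601 -0.09609758 -0.00182812]
```

View pics/f5.png

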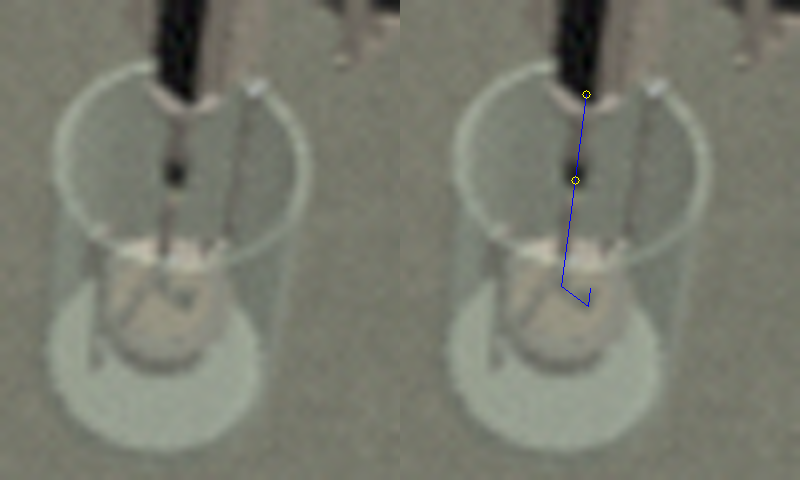

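Call:
{"name": "arm_command", "arguments": {"series": [[10,[-2,0,0],0],[10,[-4,0,0],0],[10,[-6,0,0],0],[10,[-8,0,0],0],[10,[-9,0,-2],0],[10,[-9.5,0,-4],0],[10,[-10,0,-5],0],[10,[-10,0,-5],0]]}}

```text
clock: 16.05
eef_pos: [640.1, 17.8, 200.6]
eef_rot: [0.684, 1.57, 1.119]
wrist_force: [0.6, 1.0, -0.9]
finger_gap: 17.8
```

Run:
```python
from ov import *
s=read_state(); print(s['clock'],s['eef_pos'],s['wrist_force'],s['moment'])
```

```text
16.05 [640.14906822  17.78803456 200.56453349] [ 0.56522342  1.03784319 -0.88324207] [-0.00096235 -0.10862821 -0.00879753]
```

Call:
{"name": "arm_command", "arguments": {"series": [[10,[-1,0,0],0],[10,[-2,0,0],0],[10,[-3,0,0],0],[10,[-4,0,0],0],[10,[-5,0,0],0],[10,[-6,0,0],0]]}}

```text
clock: 16.8
eef_pos: [639.8, 17.7, 206.0]
eef_rot: [1.963, 1.57, 2.398]
wrist_force: [-0.0, -0.1, -6.7]
finger_gap: 17.5
```

Run:
```python
from ov import *
grab('scene','scene8')
s=read_state(); print(s['clock'],s['eef_pos'],s['wrist_force'],s['moment'])
draw('scene8',s,(290,225,340,285),8,[(155,(255,0,0))],'f6')
```

```text
16.85 [639.86871007  17.76485412 206.0974675 ] [-0.60625487  0.43830991 -4.48328351] [-0.06500427  0.04735355  0.02061353]
```

View pics/f6.png

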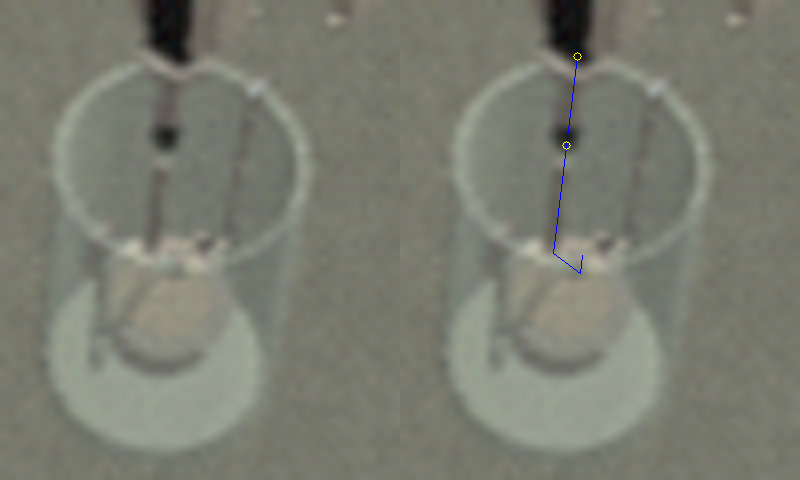

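Call:
{"name": "arm_command", "arguments": {"series": [[10,[-1,0,0],0],[10,[-2,0,0],0],[10,[-3,0,0],0],[10,[-4,0,0],0],[10,[-5,0,0],0],[10,[-6,0,0],0],[10,[-7,0,0],0],[10,[-8,0,0],0],[10,[-9,0,0],0],[10,[-10,0,0],0]]}}

```text
clock: 18.1
eef_pos: [639.9, 17.8, 216.1]
eef_rot: [1.881, 1.57, 2.315]
wrist_force: [-0.1, -0.1, -6.4]
finger_gap: 18.0
```

Call:
{"name": "arm_command", "arguments": {"series": [[10,[-1,0,0],0],[10,[-2,0,0],0],[10,[-3,0,0],0],[10,[-4,0,0],0],[10,[-5,0,0],0],[10,[-6,0,0],0],[10,[-7,0,0],0],[10,[-8,0,0],0],[10,[-9,0,0],0],[10,[-10,0,0],0],[10,[-11,0,0],0],[10,[-12,0,0],0]]}}

```text
clock: 19.6
eef_pos: [640.0, 17.7, 228.4]
eef_rot: [1.468, 1.57, 1.903]
wrist_force: [-0.0, 0.2, -2.7]
finger_gap: 17.7
```

Run:
```python
from ov import *
grab('scene','scene9')
s=read_state(); print(s['clock'],s['eef_pos'],s['wrist_force'],s['moment'])
draw('scene9',s,(290,215,340,285),8,[(155,(255,0,0))],'f7')
```

```text
19.65 [639.97678209  17.71024862 228.52409096] [ 0.30185489 -0.13394005 -2.2954972 ] [ 0.00686396 -0.12773148 -0.01298324]
```

View pics/f7.png

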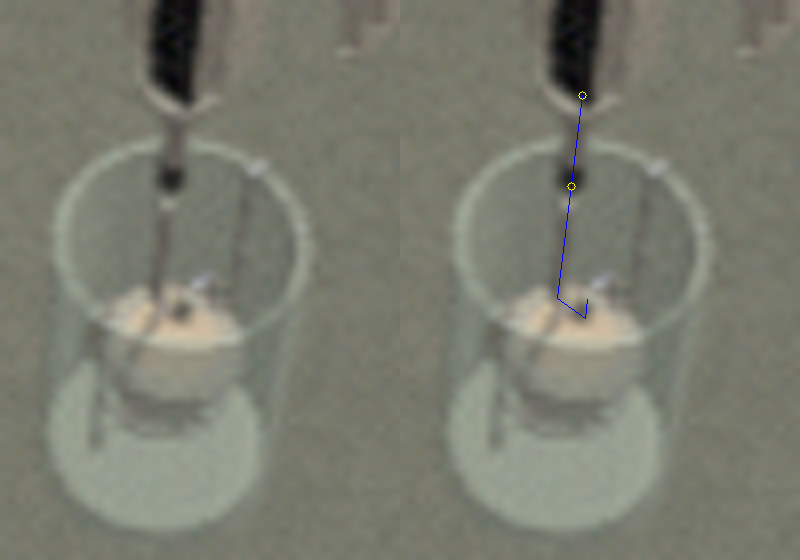

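Call:
{"name": "arm_command", "arguments": {"series": [[10,[-2,0,0],0],[10,[-5,0,0],0],[10,[-9,0,0],0],[10,[-14,0,0],0],[10,[-20,0,0],0],[10,[-27,0,0],0],[10,[-34,0,0],0],[10,[-41,0,0],0],[10,[-47,0,0],0],[10,[-52,0,0],0],[10,[-55,0,0],0],[10,[-56,0,0],0]]}}

```text
clock: 21.15
eef_pos: [640.0, 17.7, 284.6]
eef_rot: [1.418, 1.57, 1.852]
wrist_force: [-0.7, 0.0, -2.6]
finger_gap: 17.9
```

Call:
{"name": "arm_command", "arguments": {"series": [[10,[-2,0,0],0],[10,[-6,0,0],0],[10,[-12,0,0],0],[10,[-19,0,0],0],[10,[-27,0,0],0],[10,[-35,0,0],0],[10,[-43,0,0],0],[10,[-51,0,0],0],[10,[-58,0,0],0],[10,[-63,0,0],0],[10,[-66,0,0],0],[10,[-67,0,0],0]]}}

```text
clock: 22.65
eef_pos: [640.0, 17.7, 351.7]
eef_rot: [1.448, 1.57, 1.883]
wrist_force: [-0.1, 0.7, -2.3]
finger_gap: 17.7
```

Run:
```python
from ov import *
grab('scene','scene10')
s=read_state(); print(s['clock'],s['eef_pos'],s['wrist_force'],s['moment'])
draw('scene10',s,(280,165,350,285),8,[(155,(255,0,0))],'f8')
```

```text
22.7 [640.02779403  17.60713656 351.61264608] [-0.31149025 -0.01303714 -2.7121098 ] [-0.04463071 -0.07429909 -0.03922837]
```

View pics/f8.png

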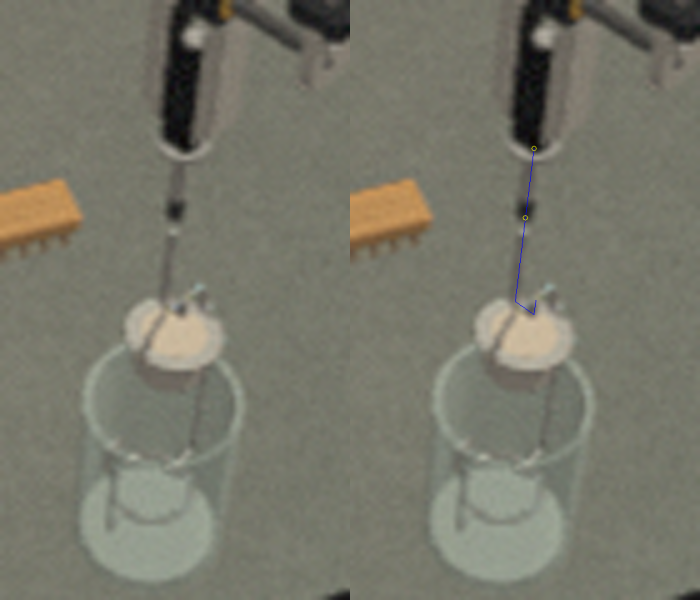

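Call:
{"name": "arm_command", "arguments": {"series": [[10,[0,1,0.1],0],[10,[0,4,0.5],0],[10,[0,9,1],0],[10,[0,16,1.8],0],[10,[0,25,2.9],0],[10,[0,36,4.1],0],[10,[0,49,5.6],0],[10,[0,63,7.2],0],[10,[0,78,8.9],0],[10,[0,94,10.7],0],[10,[0,110,12.6],0],[10,[0,126,14.4],0]]}}

```text
clock: 24.2
eef_pos: [599.7, 139.1, 351.8]
eef_rot: [1.503, 1.57, 1.938]
wrist_force: [0.2, -0.2, -2.7]
finger_gap: 18.1
```

Call:
{"name": "arm_command", "arguments": {"series": [[10,[0,16,1.8],0],[10,[0,32,3.7],0],[10,[0,48,5.5],0],[10,[0,63,7.2],0],[10,[0,77,8.8],0],[10,[0,90,10.3],0],[10,[0,101,11.5],0],[10,[0,111,12.7],0],[10,[0,119,13.6],0],[10,[0,125,14.3],0],[10,[0,129,14.7],0],[10,[0,131.5,15],0]]}}

```text
clock: 25.7
eef_pos: [557.9, 264.8, 351.9]
eef_rot: [1.514, 1.57, 1.949]
wrist_force: [-0.6, -0.1, -3.5]
finger_gap: 17.8
```

Run:
```python
from ov import *
from scipy.spatial.transform import Rotation as Ro
grab('scene','scene11')
s=read_state(); m=Ro.from_euler('xyz',s['eef_rot']).as_matrix();print(s['clock'],s['eef_pos'],s['wrist_force'],np.degrees(np.arctan2(m[1,2],m[0,2])))
t=np.array([558,264.5,0])-s['eef_pos'];print(m.T@t)
draw('scene11',s,(320,110,420,250),6,[(155,(255,0,0))],'f9')
```

```text
25.75 [557.79602747 264.93156305 351.87144246] [-0.40775282 -0.2794906  -3.54060854] 24.90916052790218
[ 3.51870817e+02 -8.17168131e-01 -2.70139179e-03]
```

View pics/f9.png

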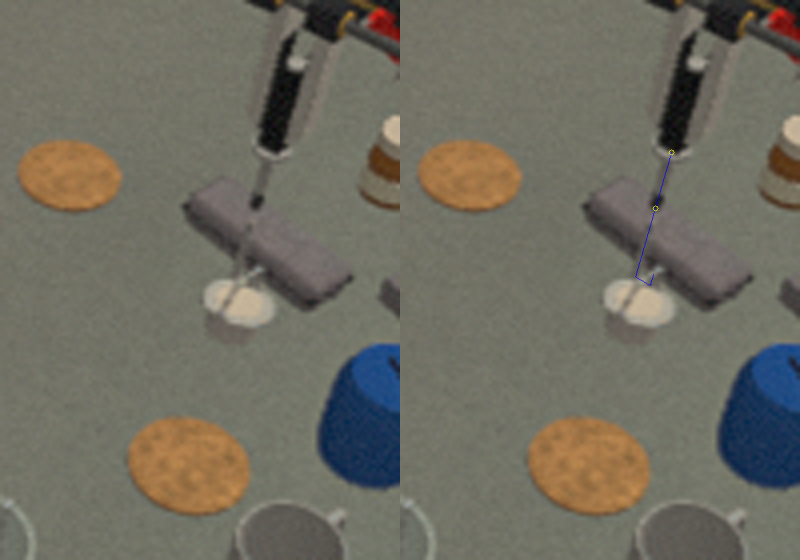

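Call:
{"name": "arm_command", "arguments": {"series": [[10,[1,-0.2,0],0],[10,[4,-0.5,0],0],[10,[9,-0.8,0],0],[10,[16,-0.8,0],0],[10,[25,-0.8,0],0],[10,[35,-0.8,0],0],[10,[46,-0.8,0],0],[10,[57,-0.8,0],0],[10,[68,-0.8,0],0],[10,[78,-0.8,0],0],[10,[87,-0.8,0],0],[10,[94,-0.8,0],0]]}}

```text
clock: 27.25
eef_pos: [558.1, 264.3, 257.3]
eef_rot: [1.641, 1.57, 2.075]
wrist_force: [0.3, 1.2, -1.7]
finger_gap: 17.7
```

Call:
{"name": "arm_command", "arguments": {"series": [[10,[5,0,0],0],[10,[11,0,0],0],[10,[18,0,0],0],[10,[26,0,0],0],[10,[34,0,0],0],[10,[42,0,0],0],[10,[49,0,0],0],[10,[54,0,0],0],[10,[58,0,0],0],[10,[60,0,0],0],[10,[60,0,0],0]]}}

```text
clock: 28.62
eef_pos: [558.1, 264.3, 197.3]
eef_rot: [1.651, 1.57, 2.086]
wrist_force: [0.9, -0.5, -1.7]
finger_gap: 17.8
```

Run:
```python
from ov import *
grab('scene','scene12')
s=read_state(); print(s['clock'],s['eef_pos'],s['wrist_force'],s['eef_pos'][2]-136+6.5-52.5)
draw('scene12',s,(330,150,410,260),8,[(155,(255,0,0))],'f10')
```

```text
28.675 [558.10641031 264.35002777 197.45490561] [-0.43361156  0.29815778 -2.99806472] 15.45490561150865
```

View pics/f10.png

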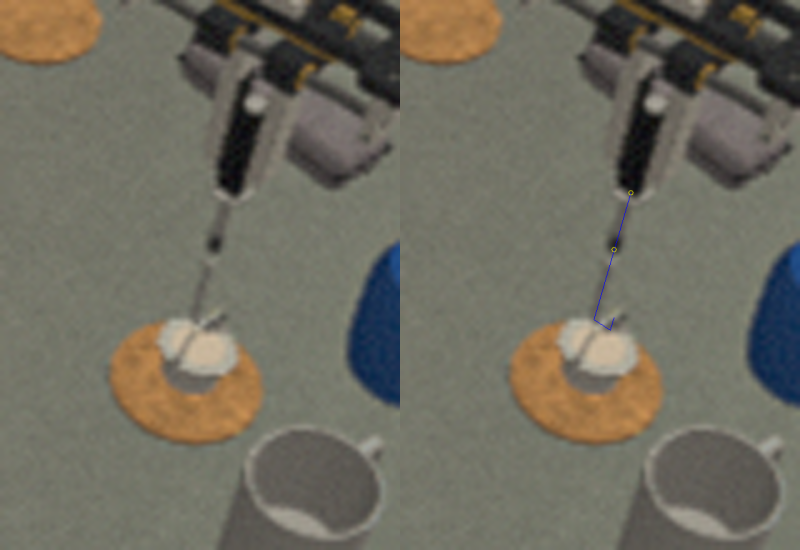

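Call:
{"name": "arm_command", "arguments": {"series": [[10,[1.5,0,0],0],[10,[3,0,0],0],[10,[4.5,0,0],0],[10,[6,0,0],0],[10,[7,0,0],0],[10,[7.5,0,0],0],[10,[8,0,0],0],[10,[8.5,0,0],0],[10,[9,0,0],0],[10,[9.5,0,0],0],[10,[10,0,0],0],[10,[10.5,0,0],0]]}}

```text
clock: 30.18
eef_pos: [558.1, 264.4, 187.0]
eef_rot: [1.373, 1.57, 1.808]
wrist_force: [0.7, -0.1, -1.1]
finger_gap: 17.8
```

Run:
```python
from ov import *
s=read_state(); print(s['clock'],s['eef_pos'],s['wrist_force'],s['eef_pos'][2]-136+6.5-52.5)
```

```text
30.175 [558.10776412 264.38952403 186.98069631] [ 0.68779354 -0.05269872 -1.14402213] 4.980696311880195
```

Call:
{"name": "arm_command", "arguments": {"series": [[10,[1,0,0],0],[10,[2.5,0,0],0],[10,[4.5,0,0],0],[10,[6.5,0,0],0],[10,[8.5,0,0],0],[10,[10.5,0,0],0],[10,[12,0,0],0],[10,[13,0,0],0],[10,[13,0,0],0]]}}

```text
clock: 31.3
eef_pos: [558.1, 264.4, 173.9]
eef_rot: [1.473, 1.57, 1.908]
wrist_force: [-0.0, 0.1, -0.5]
finger_gap: 18.0
```

Run:
```python
from ov import *
grab('scene','scene13')
s=read_state(); print(s['clock'],s['eef_pos'],s['wrist_force'],s['moment'])
draw('scene13',s,(335,180,400,260),9,[(155,(255,0,0))],'f11')
```

```text
31.35 [558.12387499 264.41918719 174.01073869] [ 0.26318993 -0.37869067 -1.14224449] [-0.05972451 -0.11308304  0.01486473]
```

View pics/f11.png

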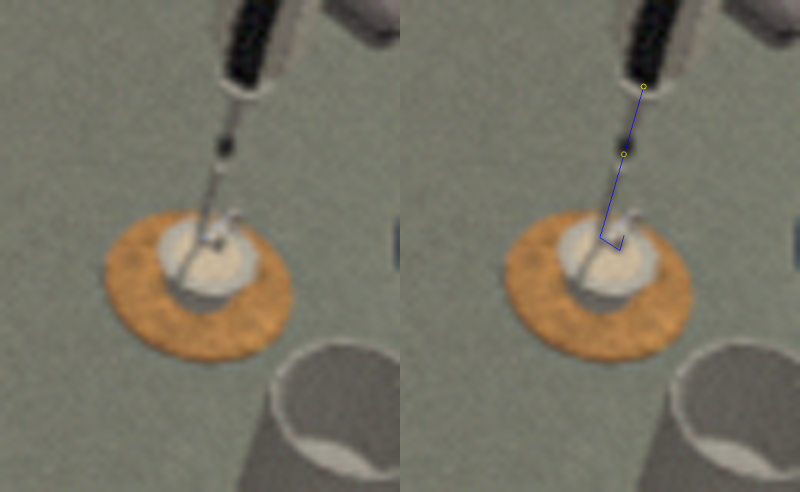

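Call:
{"name": "arm_command", "arguments": {"series": [[10,[0,0,-1],0],[10,[0,0,-3],0],[10,[0,0,-5],0],[10,[0,0,-7],0],[10,[0,0,-9],0],[10,[0,0,-10],0]]}}

```text
clock: 32.1
eef_pos: [549.0, 260.2, 174.1]
eef_rot: [1.237, 1.57, 1.672]
wrist_force: [0.8, -0.1, -1.2]
finger_gap: 17.9
```

Run:
```python
from ov import *
grab('scene','scene14')
s=read_state(); print(s['clock'],s['eef_pos'],s['wrist_force'],s['moment'])
draw('scene14',s,(335,180,400,260),9,[(155,(255,0,0))],'f12')
```

```text
32.15 [548.91200527 260.11417861 174.01441478] [ 0.58187539 -0.04781893 -1.13270361] [-0.01940041 -0.08757805  0.02635578]
```

View pics/f12.png

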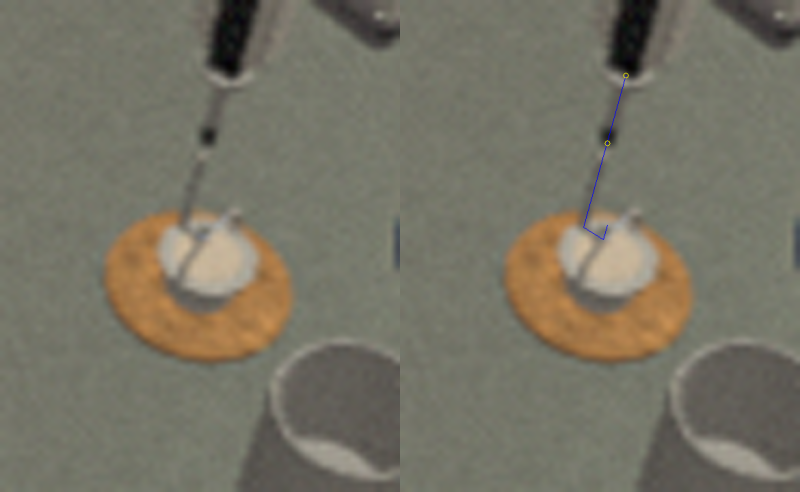

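Hook passing cleanly under the bar, cup unmoved. Continue out and up.

Call:
{"name": "arm_command", "arguments": {"series": [[10,[0,0,-3],0],[10,[0,0,-7],0],[10,[0,0,-12],0],[10,[0,0,-18],0],[10,[0,0,-25],0],[10,[0,0,-30],0],[10,[-5,0,-33],0],[10,[-20,0,-35],0],[10,[-40,0,-36],0],[10,[-65,0,-36],0],[10,[-85,0,-36],0],[10,[-90,0,-36],0]]}}

```text
clock: 33.65
eef_pos: [516.7, 245.0, 266.1]
eef_rot: [0.24, 1.567, 0.675]
wrist_force: [-0.1, 0.1, -0.4]
finger_gap: 18.0
```

Run:
```python
from ov import *
from scipy.spatial.transform import Rotation as Ro
grab('scene','scene15')
s=read_state(); print(s['clock'],s['eef_pos'],s['wrist_force'],s['moment'])
crop('scene15',300,130,420,260,5,'f13')
m=Ro.from_euler('xyz',s['eef_rot']).as_matrix()
e=np.array([np.cos(np.radians(18.76)),np.sin(np.radians(18.76)),0])
for d,z in ((0,175),(-75,240),(-75,180)):
    w=np.array([565.75,-265.4,z])+e*d; print(d,w,(m.T@(w-s['eef_pos'])).round(1))
```

```text
33.7 [516.53988745 245.00810671 265.59658864] [-0.12004933 -0.28067748  0.12934627] [ 0.0095531  -0.07959261  0.04428736]
0 [ 565.75 -265.4   175.  ] [  89.8 -483.7 -170.6]
-75 [ 494.734449   -289.52035482  240.        ] [  24.6 -475.6 -245. ]
-75 [ 494.734449   -289.52035482  180.        ] [  84.6 -475.7 -245.1]
```

View pics/f13.png

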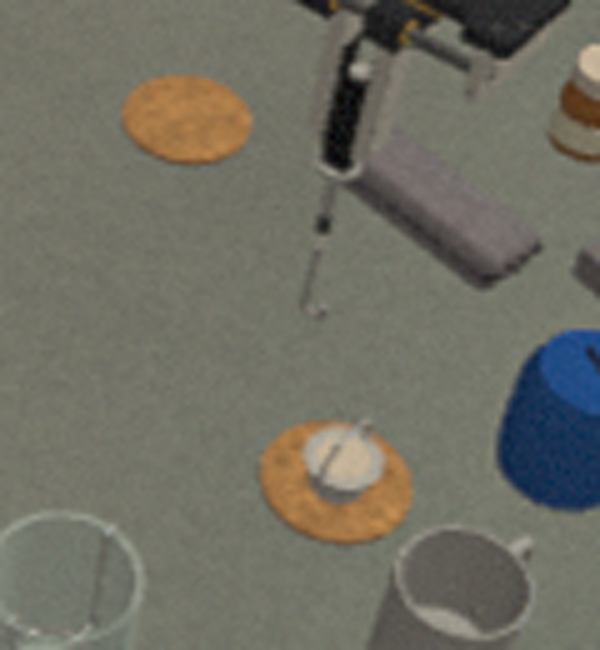

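Call:
{"name": "arm_command", "arguments": {"series": [[10,[0,-10,-5],0],[10,[2,-35,-18],0],[10,[4,-75,-39],0.5],[10,[6,-120,-62],1],[10,[9,-167,-86],2],[10,[12,-214,-110],3],[10,[14,-261,-134],4],[10,[17,-308,-159],5],[10,[19,-355,-183],6],[10,[21,-400,-206],6.1],[10,[23,-440,-226],6.1],[10,[24,-465,-239],6.1]]}}

```text
clock: 35.2
eef_pos: [494.5, -279.6, 239.6]
eef_rot: [1.083, 1.568, 1.41]
wrist_force: [0.0, -0.5, -1.3]
finger_gap: 17.8
```

Call:
{"name": "arm_command", "arguments": {"series": [[10,[1,-9,-4],0],[10,[1,-9,-4],0],[10,[1,-9,-4],0]]}}

```text
clock: 35.58
eef_pos: [493.7, -288.5, 238.6]
eef_rot: [1.086, 1.568, 1.414]
wrist_force: [0.3, 0.4, -0.2]
finger_gap: 17.4
```

```bash
cat > tgt.py <<'E'
from ov import *
from scipy.spatial.transform import Rotation as Ro
def tgt(s):
    m=Ro.from_euler('xyz',s['eef_rot']).as_matrix()
    e=np.array([np.cos(np.radians(18.76)),np.sin(np.radians(18.76)),0])
    print(s['clock'],s['eef_pos'],s['wrist_force'],'yaw',np.degrees(np.arctan2(m[1,2],m[0,2])))
    for d,z in ((-75,175),(0,175),(0,167)):
        w=np.array([565.75,-265.4,z])+e*d; print(d,z,(m.T@(w-s['eef_pos'])).round(2))
E
python3 -c "
from tgt import *
tgt(read_state())"
```

```text
35.575 [ 493.67186888 -288.48894481  238.62594095] [ 0.2781191   0.37915901 -0.2001427 ] yaw 18.76337698846987
-75 175 [63.62 -1.47  0.59]
0 175 [63.72 -1.47 75.59]
0 167 [71.72 -1.49 75.58]
```

Call:
{"name": "arm_command", "arguments": {"series": [[10,[5,-0.5,0],0],[10,[15,-1,0.3],0],[10,[30,-1.5,0.6],0],[10,[45,-1.5,0.6],0],[10,[57,-1.5,0.6],0],[10,[63,-1.5,0.6],0],[10,[63.6,-1.5,0.6],0],[10,[63.6,-1.5,0.6],0]]}}

```text
clock: 36.58
eef_pos: [494.9, -289.7, 175.5]
eef_rot: [0.778, 1.568, 1.105]
wrist_force: [0.1, -0.4, -1.6]
finger_gap: 17.7
```

Run:
```python
from tgt import *
grab('scene','scene16'); s=read_state(); tgt(s)
draw('scene16',s,(165,195,245,275),8,[(155,(255,0,0))],'g1')
```

```text
36.625 [ 494.94460591 -289.65937522  175.50590291] [ 0.99945982 -0.18743462 -0.23130339] yaw 18.762298290440935
-75 175 [ 0.51  0.2  -0.16]
0 175 [ 0.64  0.2  74.84]
0 167 [ 8.64  0.18 74.83]
```

View pics/g1.png

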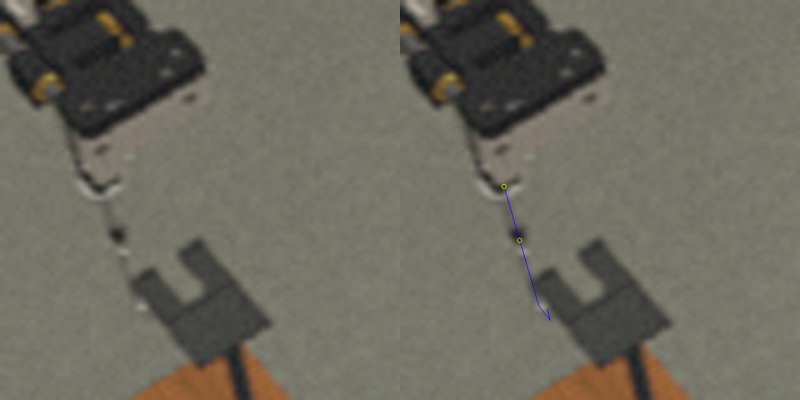

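Call:
{"name": "arm_command", "arguments": {"series": [[10,[0.3,0,4],0],[10,[0.6,0.1,12],0],[10,[0.6,0.2,22],0],[10,[0.6,0.2,33],0],[10,[0.6,0.2,44],0],[10,[0.6,0.2,54],0],[10,[0.6,0.2,63],0],[10,[0.6,0.2,70],0],[10,[0.6,0.2,74],0],[10,[0.6,0.2,74.8],0],[10,[0.6,0.2,74.8],0]]}}

```text
clock: 38.0
eef_pos: [565.6, -265.5, 175.0]
eef_rot: [0.776, 1.568, 1.103]
wrist_force: [-0.3, 1.1, -0.9]
finger_gap: 17.6
```

Run:
```python
from tgt import *
grab('scene','scene17'); s=read_state(); tgt(s); print(s['moment'])
draw('scene17',s,(175,205,245,295),8,[(155,(255,0,0))],'g2')
```

```text
38.05 [ 565.54641413 -265.52668638  175.07397124] [-0.24535629 -0.21555571 -1.00751946] yaw 18.74990389112129
-75 175 [-6.000e-02  4.000e-02 -7.477e+01]
0 175 [0.07 0.05 0.23]
0 167 [8.07 0.04 0.22]
[ 0.02182552 -0.08034435 -0.0322974 ]
```

View pics/g2.png

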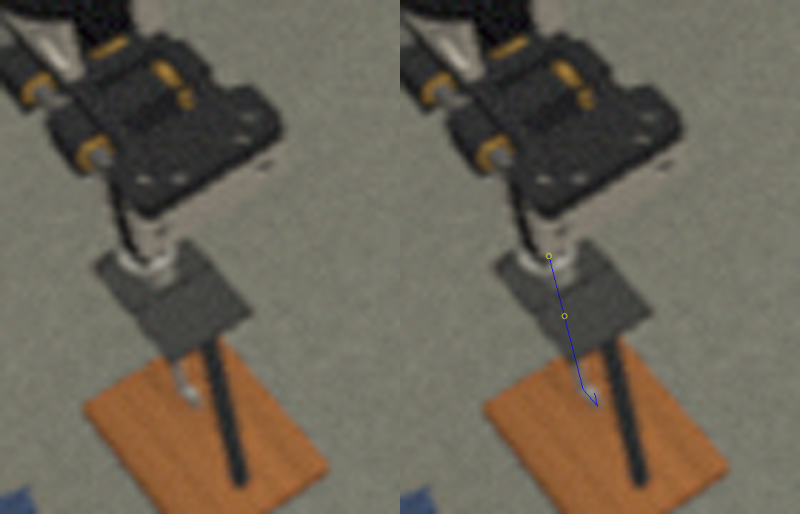

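Aligned; lower slowly to the seat.

Call:
{"name": "arm_command", "arguments": {"series": [[10,[1,0,0.2],0],[10,[2,0,0.2],0],[10,[3,0,0.2],0],[10,[4,0,0.2],0],[10,[5,0,0.2],0],[10,[6,0,0.2],0],[10,[6.5,0,0.2],0],[10,[6.5,0,0.2],0]]}}

```text
clock: 39.05
eef_pos: [565.8, -265.4, 168.6]
eef_rot: [0.772, 1.568, 1.099]
wrist_force: [0.2, 0.2, 0.1]
finger_gap: 17.9
```

Call:
{"name": "arm_command", "arguments": {"series": [[10,[0.5,0,0],0],[10,[1,0,0],0],[10,[1.2,0,0],0],[10,[1.2,0,0],0]]}}

```text
clock: 39.55
eef_pos: [565.7, -265.5, 167.3]
eef_rot: [0.802, 1.568, 1.129]
wrist_force: [-0.0, 1.0, -0.6]
finger_gap: 18.1
```

Call:
{"name": "arm_command", "arguments": {"series": [[10,[0.3,0,0],0],[10,[0.6,0,0],0],[10,[0.6,0,0],0]]}}

```text
clock: 39.92
eef_pos: [565.8, -265.4, 166.9]
eef_rot: [0.708, 1.568, 1.035]
wrist_force: [-1.0, 0.5, 0.9]
finger_gap: 17.8
```

Light contact (about +1.5 N). Open slowly.

Call:
{"name": "arm_command", "arguments": {"newtons": 5, "series": [[19,[0,0,0],0],[20,[0,0,0],0],[22,[0,0,0],0],[26,[0,0,0],0],[32,[0,0,0],0],[40,[0,0,0],0],[50,[0,0,0],0],[60,[0,0,0],0],[60,[0,0,0],0]]}}

```text
clock: 41.05
eef_pos: [565.8, -265.4, 166.9]
eef_rot: [0.723, 1.568, 1.05]
wrist_force: [-0.5, -0.2, -0.2]
finger_gap: 59.9
```

Run:
```python
from tgt import *
grab('scene','scene18'); s=read_state(); print(s['clock'],s['eef_pos'],s['wrist_force'],s['finger_gap'])
draw('scene18',s,(175,205,245,295),8,[(155,(255,0,0))],'g3')
```

```text
41.1 [ 565.76452397 -265.43767044  166.90886355] [-0.3279846   0.13280054  0.63253292] 59.91485482553778
```

View pics/g3.png

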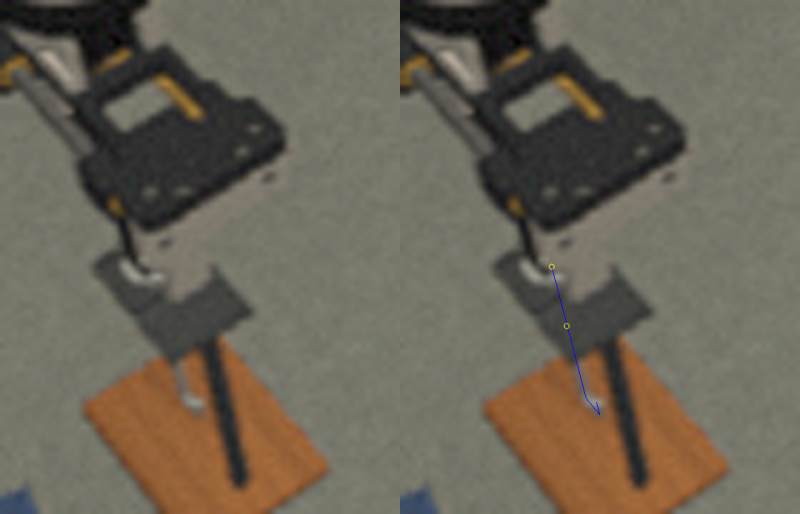

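Rod hangs upright in the fork. Retreat up and back.

Call:
{"name": "arm_command", "arguments": {"series": [[60,[-6,0,0],0],[60,[-20,0,0],0],[60,[-45,0,0],0],[60,[-75,0,0],0],[60,[-100,0,0],0],[60,[-115,0,-15],0],[60,[-120,-20,-50],0],[60,[-120,-45,-90],0],[60,[-120,-70,-130],0],[60,[-120,-80,-150],0],[60,[-120,-80,-150],0]]}}

```text
clock: 42.48
eef_pos: [447.7, -390.7, 286.8]
eef_rot: [0.751, 1.568, 1.076]
wrist_force: [0.6, -0.2, -0.2]
finger_gap: 60.4
```

Run:
```python
from tgt import *
grab('scene','scene19');grab('top','top19'); s=read_state(); print(s['clock'],s['eef_pos'],s['wrist_force'],s['finger_gap'],abs(s['qd']).max())
crop('scene19',160,180,430,310,2.9,'g4')
a=cv2.imread('pics/top19.png');cv2.imwrite('pics/g5.png',a)
# displaced bystanders?
x=cv2.imread('pics/scene0.png').astype(int);y=cv2.imread('pics/scene19.png').astype(int)
d=cv2.GaussianBlur(np.abs(x-y).sum(2).astype(np.float32),(5,5),0)>60
n,l,st,c=cv2.connectedComponentsWithStats(d.astype(np.uint8)); print([(t[:5].tolist()) for t in st[1:] if t[4]>15])
```

```text
42.575 [ 449.12666411 -389.39139843  286.70718476] [ 0.7160287  -0.08474576  0.4697365 ] 59.95438324929691 0.02181657269852001
[[19, 0, 220, 188, 15052], [214, 0, 4, 14, 39], [255, 0, 41, 81, 1778], [195, 72, 17, 33, 202], [66, 81, 37, 18, 357], [256, 80, 43, 63, 859], [223, 83, 13, 3, 32], [248, 128, 8, 9, 26], [361, 215, 16, 16, 194], [304, 255, 11, 11, 45], [305, 269, 9, 3, 20]]
```

View pics/g4.png

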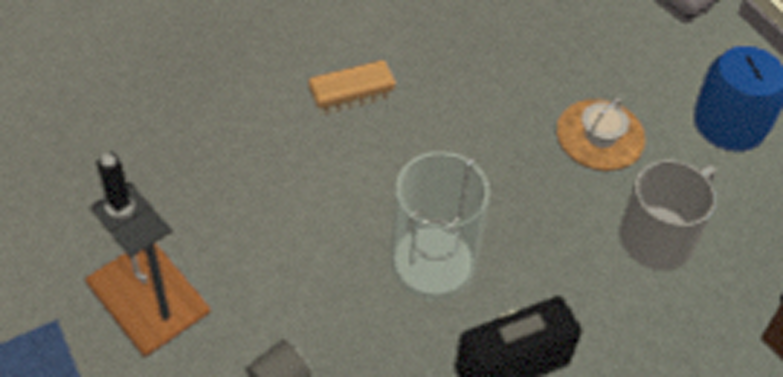

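View pics/g5.png

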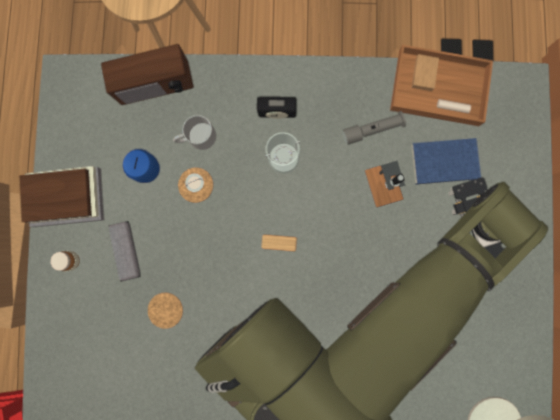

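The last pictures show the cup upright on the right-hand cork coaster (scene 365,223) and the rod hanging in its fork (scene 200,250). The lantern is empty, and only the arm and cup differ from the first picture.

```bash
python3 -c "
from cell import sign_off
print(sign_off())"
```

```text
the job is handed in; nothing more can be done
None
```

The job is done and handed in at about 42.6 s. I took the rod from its stand and touched the hook lightly on bare table to find its length: the foot's underside is 155 mm below the handle centre, at about 4 N. I then hooked the bail and drew the cup slowly out of the lantern, with readings of at most 6.7 N. I set it on the right-hand cork coaster, slid the hook out, and hung the rod back in the fork.

**Last checks:**
- **Cup:** it stands upright on the coaster, about at its centre.
- **Rod:** it hangs upright in the fork. While lowering it I felt no contact at lip height, then about 1.5 N at the seat.
- **Other things:** comparing the first and last scene pictures, only the arm, the cup and its old place inside the glass had changed. The areas hidden behind the arm could not be compared.
- **Robot:** the gripper is open and clear of everything.

No check failed. The forces were read only at the end of each move, so brief peaks in between were not seen.

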